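# Purge the sanding bench's dust extraction

## Robot

A 7-joint arm with a two-finger parallel gripper is mounted at the origin on the work surface. World frame = base frame: x ahead of the robot, y to its left, z up, the work surface at z = 0. Lengths are in m, angles in rad, forces in N, time in s.
With the tool pointing down it reaches from about 0.35 to 0.9 m from the base axis. Payload 8.1 kg.
Tool frame: the origin (TCP) lies midway between the tips of the shut fingers; the grasp point (between the pads) lies 19 mm behind it; z points along the fingers, y is the line along which they close (so a half turn about z gives the same grasp; the last joint's range is limited). The gripper opens to 92 mm and grips with 3 to 60 N. Pads are 19 mm wide; open, the fingers measure 130 mm over their backs; the gripper's body (75 mm by 190 mm) begins 47 mm behind the grasp point.
Start: joints at [1.145, 0.434, 0.025, 1.573, -0.012, 1.134, -0.075], TCP at [0.198, -0.593, 0.205] pointing down, gripper open.
Joint ranges: [-2.62, 2.62], [-0.44, 2.09], [-1.27, 1.32], [0.08, 2.57], [-1.32, 4.46], [0.12, 2], [-2.74, 2.74]. Speed limits (rad/s): [2.22, 2.22, 3.01, 3.01, 3.14, 3.14, 3.14].

## Interface

Orientations are given as a rotation vector (axis times angle).
In Python, from cell import arm gives the robot as it stands.
- The arm moves only by the tool carry_out, never from a script. Its arguments are lists of equal length, an entry for each row: "claw": the finger opening in cm, from 0 to 9.18; "delta_pos": the shift along the tool's x, y, z in cm, a list of three; "angular": the turn, a rotation vector about the tool's x, y, z in rad, a list of three. In form: {"claw": [claw, ...], "delta_pos": [[dx, dy, dz], ...], "angular": [[ax, ay, az], ...]}. A call has 1 to 20 rows; each row shifts and turns the commanded pose from where the row before left it, along the tool's axes as they then stand; what a row does not reach is not made up. A row lasts 1/10 s, in which the tool goes at most 50 mm and 8.59 degrees, less where a joint would pass 70% of its speed; a pose out of reach is approached as far as the arm can. A call with a gripper value outside its range is refused whole. The fingers move at their own pace and stop on an object; "force" is the grip in N (left out, the last holds). Time passes only in rows, so rows that do not move let the fingers close. It gives the time, the measured TCP pose, the force, the opening and the grip force at its end, in the units of the state.
- arm.observe(): the state, without advancing time (a new reading comes with each control period).
- arm.get_image(name): name is "scene" or "top" or "wrist"; returns a dict with "frame" (480x640x3 uint8, red, green, blue), "mtx" (3x3 intrinsics, pixels), "T" (4x4, takes a point from camera to world coordinates). Camera axes: x right, y down, z forward; pixel columns grow to the right and rows downward; lengths in m; the calibration is good to about 2 mm. A picture is of the moment at which its call begins. There is no depth.
- arm.sign_off(): hands the job in; it is judged then, once.
Trained networks look in a picture, given as the dict that the camera call returned (one of the last four; its "shot" number tells which), for a name from the list of things; names that differ only in an ending like _2 or _b are one class to them, and where a whole thing is asked for, a point or a joint stands for the part that bears it (a point fixed in the world has none). Each returns a list of dicts, best first, with "conf" (0 to 1); they miss things now and then, are a little off and sometimes report something else, mostly with a low value. They report only what shows in the picture. A call takes as long as a camera call.
- arm.look_for(label, picture): "centre" ([column, row] as shares, 0 to 1, of the picture: columns of its width, rows of its height, amid what is visible of it).
- arm.trace(label, picture): "region" (480x640 bool, what is visible of it) and "centre" ([column, row] as shares, 0 to 1, of the picture: columns of its width, rows of its height, amid what is visible of it).
- arm.place_of(label, picture): "centre" ([column, row] as shares, 0 to 1, of the picture: columns of its width, rows of its height: a listed point, or the origin of a listed thing).
The state is a dict: "clock": time; "joints": joint angles; "dq": joint speeds; "joint_efforts": joint torques, N m; "position": TCP position; "ee_rot": TCP orientation; "force": force on the tool from outside, world axes, zero at the start; "ft_torque": the same for the moment, N m; "width": opening from 0.0 (shut) to 1.0 (fully open); "gripper_force": force on a finger pad.
Only numpy, scipy, OpenCV 4.12 (cv2) and the standard library are available. Lean on these libraries where they do the work, as an engineer would, in place of code of your own. Each camera call takes 0.05 s, during which the arm holds its last target. There are 200 camera calls.

## Task

The dust extraction of this sanding bench needs purging: first swing the lever on the round red damper until it points at the green pointer on the rim, and leave it there. Then pull the spring-return slide of the square red purge gate out by its black handle until its yellow pointer lines up with the green clip, and keep it there: hold it for at least two seconds and finish while still holding it. Leave the other things on the bench where they are.

Things in the scene. Friction and masses are not known exactly. Their poses are not given: they have to be found in the camera images.
- air_lever (a joint): angle of the steel lever on the round damper, about the vertical axis through its middle; light friction (about 1.5 N at the knob), stays where left. Rad, growing anticlockwise seen from above, limits -1.15 to 1.15; at 0 the lever points along -x of the damper. The arm is 14 mm wide, its upper side 69 mm above the bench, its free end 92 mm from the axis
- lever_knob (a point): point on the axis of the lever's upright black round knob, 100 mm above the bench; the knob is 20 mm in diameter, 78 mm from the pivot, and reaches from 69 to 117 mm above the bench. Its frame turns with the lever: its -x points from the pivot outwards along the lever
- damper: the round red damper housing, 224 mm across, flat aluminium top 48 mm above the bench, fixed to the bench, placed and turned differently each time; origin on the lever's pivot axis at bench height
- air_index: the small green pointer on the rim of the damper's top (22 x 12 mm, its top 62 mm above the bench), fixed, but set to another angle each time. Its origin lies on the lever's pivot axis, 48 mm above the bench; its -x points from the axis outwards through the pointer, so the lever points at it when both -x directions agree
- index_tip (a point): top of the green pointer on the damper, 112 mm from the pivot axis
- gate: the square red purge gate (130 x 130 mm, 50 mm high, with a round aluminium collar 96 mm across up to 87 mm), fixed to the bench, placed and turned differently each time; origin under its middle at bench height; its slide comes out along its -x. On the slide's +y side a 12 mm wide scale rail, 22 mm high, runs out to 210 mm from the gate's middle
- purge_slide: the steel slide with its black handle, moving along -x of the gate against a spring: about 4 N fully in, growing by 0.5 N per 10 mm, plus about 1 N friction; travel 90 mm. Starts fully in and returns when let go. Its frame has the gate's directions; fully in, its origin is at the gate's origin and the handle's middle at x = -120 mm, with 48 mm free between handle and gate
- slide_handle (a point): middle of the top of the upright black handle at the slide's outer end, 85 mm above the bench. The handle is a plate 14 mm thick along the slide's x, 44 mm wide along its y, from 26 to 85 mm above the bench; the steel tongue inward of it is 44 mm wide, its upper side at 32 mm
- slide_pointer (a point): the yellow pointer tab on the slide's +y side, in line with the middle of the handle (whose top has a yellow stripe there), 32 mm above the bench
- gate_clip: the green clip on the gate's scale rail (12 mm along the rail, 26 mm across, its top 36 mm above the bench), fixed for the run but set 40 to 70 mm out from the pointer's starting place; origin at the middle of its length, at its underside, on the rail 22 mm above the bench; its x has the gate's x direction
- wax_tin: small flat brass-coloured wax tin, 44 mm across and 22 mm high; a bystander, loose; origin under its middle
- cork_block: cork sanding block, 50 x 90 x 30 mm; a bystander, loose; origin under its middle
- push_stick: plywood push stick lying flat, about 260 mm long, 12 mm thick; a bystander, loose; origin under its middle
- try_square: try square lying flat: 120 mm dark wooden stock, 160 mm steel blade; a bystander, loose; origin under the middle of the stock
- glue_bottle: white glue bottle, 50 mm across, 120 mm tall, standing; a bystander, loose; origin under its middle
- foam_model: round grey foam model, 72 mm across, 60 mm tall, standing; a bystander, loose; origin under its middle
- bench_brush: bench brush lying flat; a bystander, loose; origin under its middle

How it is judged:
On the way, in this order (a step that is already met when the one before it is completed fails the run):
1. the damper lever points at the green pointer and is at rest (angle between the x axis of lever_knob and the x axis of air_index, either way round below 0.08 rad and velocity of joint air_lever between -0.05 and 0.05 rad/s), for 0.3 s.
2. the slide's yellow pointer is kept at the green clip by the fingers for two seconds (x of slide_pointer in the frame of gate_clip between -0.006 and 0.006 m and contact force between the fingers and purge_slide above 2 N), for 2 s.
At the end, for the whole second after the job is handed in: The lever still points at the green pointer within 0.08 rad, and the gripper's fingers (nothing else) hold the slide still with its yellow pointer within 6 mm of the middle of the green clip along the slide (all of step 2 and angle between the x axis of lever_knob and the x axis of air_index, either way round below 0.08 rad and linear speed of purge_slide below 0.01 m/s and contact force between each of wax_tin, cork_block, push_stick, try_square, glue_bottle, foam_model, bench_brush and purge_slide below 0.3 N); the arm keeps its last pose, push and grip.
It fails at once if a bystander is shifted by more than 25 mm (distance of any of wax_tin, cork_block, push_stick, try_square, glue_bottle, foam_model, bench_brush from where it was at the start of the episode above 0.025 m).
It also fails if it takes over 58 s, if anything falls off the work surface, if the arm or the gripper's body presses on something with over 40 N, if the wrist force passes 120 N, or if a joint passes its speed limit or range.

## Working session

There is one attempt and no reset: what is moved stays moved. The work goes in short steps, Python scripts to look and compute and a tool call to move; the robot and the scene stay as the last step left them, time stands still between calls to the robot, and variables do not carry over. Pictures are saved under pics/ and viewed, at most 10 in all, crops included, and the job is handed in when it is done.

Besides the shell and the picture viewer there is one more tool, called after "Emit:" as a command line: name --argument value ..., lists and objects as JSON in quotes. carry_out: Moves the arm, as the interface text tells. Its arguments: {"type":"object","properties":{"claw":{"type":"array","items":{"type":"number"}},"delta_pos":{"type":"array","items":{"type":"array","items":{"type":"number"}}},"angular":{"type":"array","items":{"type":"array","items":{"type":"number"}}},"force":{"type":"number"}},"required":["claw","delta_pos","angular"]}

```bash
mkdir -p pics
cat > h.py <<'E'
import numpy as np, cv2
from cell import arm
from scipy.spatial.transform import Rotation as R
def proj(c,p,z):
    u=np.array([p[0]*640,p[1]*480,1]); d=c["T"][:3,:3]@np.linalg.inv(c["mtx"])@u; o=c["T"][:3,3]
    return o+d*(z-o[2])/d[2]
def save(c,n): cv2.imwrite('pics/'+n,c["frame"][:,:,::-1])
def pix(c,P):
    q=np.linalg.inv(c["T"])@np.append(P,1); q=c["mtx"]@q[:3]; return q[:2]/q[2]
E
python3 - <<'E'
from h import *
np.set_printoptions(precision=4,suppress=True)
Z=dict(lever_knob=.1,damper=0,index_tip=.062,gate=0,slide_handle=.085,slide_pointer=.032,gate_clip=.022,air_index=.048,wax_tin=0,cork_block=0,push_stick=0,try_square=0,glue_bottle=0,foam_model=0,bench_brush=0)
for n in("top","scene"):
    c=arm.get_image(n); save(c,n+'.png'); print(n,c["T"][:3,3])
    for l,z in Z.items():
        for d in arm.place_of(l,c)[:2]: print(l,round(d["conf"],2),np.array(d["centre"])*[640,480],proj(c,d["centre"],z)[:2])
print(arm.observe())
E
```

```text
top [0.385  0.0281 1.0898]
lever_knob 0.78 [202.176 220.704] [0.6106 0.2748]
damper 0.7 [241.088 208.32 ] [0.6627 0.2063]
index_tip 0.44 [246.528 254.88 ] [0.5392 0.1825]
gate 0.55 [390.528 225.12 ] [ 0.6155 -0.1538]
gate 0.41 [200.832 221.712] [0.631  0.3029]
slide_handle 0.82 [387.968 271.008] [ 0.4955 -0.1295]
slide_pointer 0.84 [365.12  270.816] [ 0.5026 -0.0854]
slide_pointer 0.47 [241.216 211.296] [0.6474 0.2007]
gate_clip 0.41 [359.68  298.608] [ 0.44   -0.0719]
wax_tin 0.74 [331.2   293.376] [ 0.4543 -0.0076]
cork_block 0.85 [321.408 165.984] [0.767  0.0099]
push_stick 0.59 [365.696 271.296] [ 0.505  -0.0902]
try_square 0.71 [493.12  285.312] [ 0.4673 -0.3885]
glue_bottle 0.58 [160.896 215.184] [0.6486 0.3998]
foam_model 0.86 [495.104 212.208] [ 0.6435 -0.408 ]
bench_brush 0.71 [474.688 342.288] [ 0.3372 -0.3353]
scene [ 1.0286 -0.5352  0.9864]
lever_knob 0.81 [406.08  182.112] [0.6191 0.281 ]
damper 0.63 [399.104 229.008] [0.66  0.215]
index_tip 0.52 [360.896 203.184] [0.557  0.1733]
gate 0.92 [294.592 311.088] [ 0.62   -0.1523]
slide_handle 0.92 [266.624 256.32 ] [ 0.507  -
[... 433 characters left out ...]
7.504 191.712] [0.6626 0.4009]
glue_bottle 0.33 [388.608 151.92 ] [0.4577 0.4451]
foam_model 0.57 [219.904 401.184] [ 0.6485 -0.4095]
bench_brush 0.68 [160.896 297.408] [ 0.3543 -0.3358]
{'clock': 1.6, 'joints': array([ 1.1454,  0.4345,  0.025 ,  1.5732, -0.0116,  1.134 , -0.0751]), 'dq': array([-0.0005,  0.0008,  0.0001, -0.0001, -0.0015,  0.0006, -0.0005]), 'joint_efforts': array([  0.0002, -66.7663,   0.9839, -31.4798,  -0.0607,   0.0329,
         0.    ]), 'position': array([ 0.1983, -0.5928,  0.2054]), 'ee_rot': array([3.1007, 0.5047, 0.    ]), 'force': array([ 0.3892, -0.0259, -0.0315]), 'ft_torque': array([-0.0078,  0.0127, -0.0193]), 'gripper_force': 0.0, 'width': 0.9973729630332737}
```

View pics/top.png

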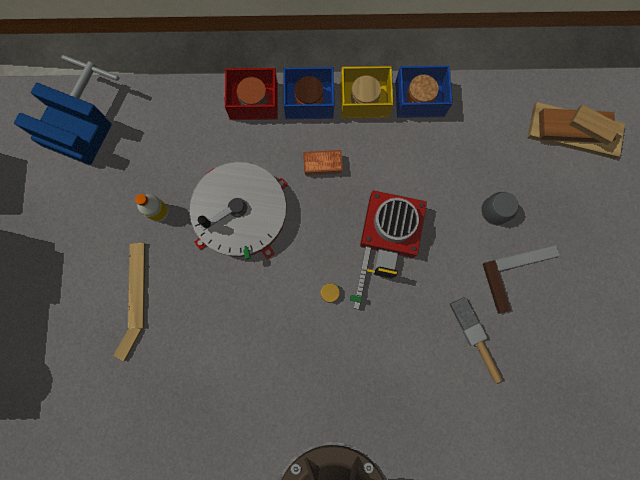

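View pics/scene.png

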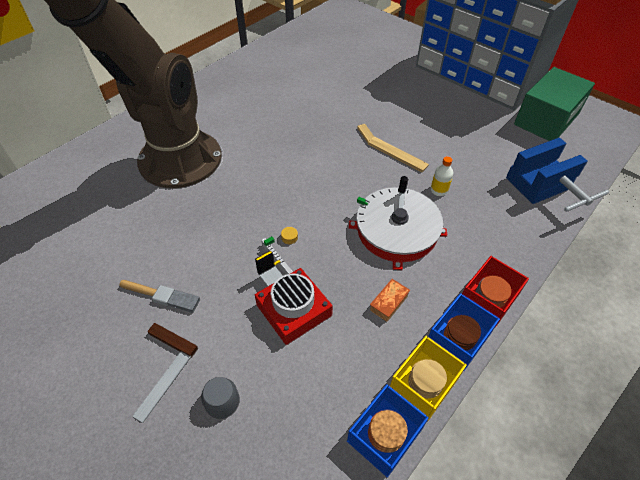

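```bash
cat > m.py <<'E'
from h import *
np.set_printoptions(precision=4,suppress=True)
def blobs(c,lo,hi,amin=8):
    hsv=cv2.cvtColor(c["frame"],cv2.COLOR_RGB2HSV); m=cv2.inRange(hsv,lo,hi)
    n,_,s,ce=cv2.connectedComponentsWithStats(m); return [(s[i,4],ce[i]/[640,480]) for i in range(1,n) if s[i,4]>=amin]
E
python3 - <<'E'
from m import *
for n in("top","scene"):
    c=arm.get_image(n)
    print(n,'green')
    for a,p in blobs(c,(45,120,50),(80,255,255)):
        if a<400: print(a,p*[640,480],'ring',proj(c,p,.058)[:2],'clip',proj(c,p,.033)[:2])
    print('yellow')
    for a,p in blobs(c,(22,150,100),(35,255,255)):
        if a<400: print(a,p*[640,480],'z85',proj(c,p,.085)[:2],'z32',proj(c,p,.032)[:2])
    for l in("damper","gate","purge_slide","lever_knob"):
        t=arm.trace(l,c)
        if not t: print('no',l);continue
        m=t[0]["region"].astype(np.uint8); print(l,t[0]["conf"],m.sum())
        cv2.imwrite(f'pics/m_{n}_{l}.png',m*255)
    # disc: bright grey pixels near expected place
    ce=pix(c,[.661,.211,.048]).astype(int); hsv=cv2.cvtColor(c["frame"],cv2.COLOR_RGB2HSV)
    m=cv2.inRange(hsv,(0,0,145),(179,45,255))
    k,lab,s,_=cv2.connectedComponentsWithStats(m); 
    i=max(range(1,k),key=lambda i:s[i,4] if abs(s[i,0]+s[i,2]/2-ce[0])<30 and abs(s[i,1]+s[i,3]/2-ce[1])<30 else 0)
    pts=cv2.convexHull(np.argwhere(lab==i)[:,::-1].astype(np.float32)); 
    W=np.array([proj(c,q[0]/[640,480],.048)[:2] for q in pts])
    (x,y),r=cv2.minEnclosingCircle(W.astype(np.float32)); A=np.c_[2*W,np.ones(len(W))]; f=np.linalg.lstsq(A,(W**2).sum(1),rcond=None)[0]
    print('disc',s[i],x,y,r,f[:2],np.sqrt(f[2]+f[0]**2+f[1]**2))
E
```

```text
top green
49 [246.0816 252.8367] ring [0.5445 0.1842] clip [0.5484 0.188 ]
54 [355.4815 298.2222] ring [ 0.4391 -0.0592] clip [ 0.4404 -0.0613]
yellow
19 [370.4211 270.4211] z85 [ 0.4974 -0.0913] z32 [ 0.5033 -0.0976]
42 [387.3571 270.8571] z85 [ 0.4958 -0.1282] z32 [ 0.5017 -0.1364]
damper 0.79 7398
gate 0.84 4114
purge_slide 0.84 522
lever_knob 0.73 543
disc [204 214   5   4   7] 0.6346742510795593 0.2792587876319885 0.00604688934981823 [0.6324 0.2813] 0.005653725730908253
scene green
51 [361.451  200.5098] ring [0.5501 0.1848] clip [0.5372 0.2042]
53 [268.5094 240.5472] ring [ 0.4607 -0.0727] clip [ 0.4454 -0.0602]
yellow
177 [440.4633 186.0565] z85 [0.6888 0.343 ] z32 [0.6688 0.3947]
129 [288.7519 232.4884] z85 [ 0.4966 -0.0361] z32 [ 0.4653 -0.0068]
43 [263.7442 255.0698] z85 [ 0.4994 -0.124 ] z32 [ 0.4683 -0.0998]
18 [276.4444 262.0556] z85 [ 0.5357 -0.1187] z32 [ 0.5067 -0.0942]
damper 0.65 5272
gate 0.9 4411
purge_slide 0.65 568
lever_knob 0.86 325
disc [ 116    0  121   53 3658] -0.6349329948425293 0.47237327694892883 0.26900744438171387 [-0.6385  0.4732] 0.2665521738269994
```

Emit:
carry_out --claw '[4,4,4,4,4,4,4,4,4,4,4,4,4,4,4,4,4,4,4,4]' --delta_pos '[[3.2,-3.3,-0.3],[3.2,-3.3,-0.3],[3.2,-3.3,-0.3],[3.2,-3.3,-0.3],[3.2,-3.3,-0.3],[3.2,-3.3,-0.3],[3.2,-3.3,-0.3],[3.2,-3.3,-0.3],[3.2,-3.3,-0.3],[3.2,-3.3,-0.3],[3.2,-3.3,-0.3],[3.2,-3.3,-0.3],[3.2,-3.3,-0.3],[3.2,-3.3,-0.3],[3.2,-3.3,-0.3],[3.2,-3.3,-0.3],[3.2,-3.3,-0.3],[3.2,-3.3,-0.3],[3.2,-3.3,-0.3],[3.2,-3.3,-0.3]]' --angular '[[0,0,0],[0,0,0],[0,0,0],[0,0,0],[0,0,0],[0,0,0],[0,0,0],[0,0,0],[0,0,0],[0,0,0],[0,0,0],[0,0,0],[0,0,0],[0,0,0],[0,0,0],[0,0,0],[0,0,0],[0,0,0],[0,0,0],[0,0,0]]' --force 20

```text
clock: 4.1
position: [0.5966, 0.2377, 0.2655]
ee_rot: [3.101, 0.504, 0.0]
force: [1.2, 0.3, 0.6]
width: 0.437
gripper_force: 0.0
```

Emit:
carry_out --claw '[4,4,4,4,4,4,4,4,4,4,4,4,4,4,4,4]' --delta_pos '[[0,0,0],[0,0,0],[0,0,0],[0,0,0],[0,0,0],[0,0,0],[0,0,0],[0,0,0],[0,0,0],[0,0,0],[0,0,0],[0,0,0],[0,0,0],[0,0,0],[0,0,0],[0,0,0]]' --angular '[[0,0,-0.145],[0,0,-0.145],[0,0,-0.145],[0,0,-0.145],[0,0,-0.145],[0,0,-0.145],[0,0,-0.145],[0,0,-0.145],[0,0,-0.145],[0,0,-0.145],[0,0,-0.145],[0,0,-0.145],[0,0,-0.145],[0,0,-0.145],[0,0,-0.145],[0,0,-0.1]]'

```text
clock: 5.7
position: [0.596, 0.2359, 0.2653]
ee_rot: [-0.836, -3.028, 0.0]
force: [0.4, -0.3, -0.3]
width: 0.437
gripper_force: 0.0
```

Run:
```python
from m import *
o=arm.observe(); print(o["clock"],o["position"],o["ee_rot"],o["joints"])
M=R.from_rotvec(o["ee_rot"]).as_matrix(); print(M)
c=arm.get_image("wrist"); save(c,'w1.png'); print(c["T"])
for l,z in dict(lever_knob=.1,damper=0,index_tip=.062,air_lever=.069).items():
    for d in arm.place_of(l,c)[:1] if l!="air_lever" else []: print(l,d["conf"],np.array(d["centre"])*[640,480],proj(c,d["centre"],z)[:2])
for a,p in blobs(c,(45,120,50),(80,255,255),30): print(a,p*[640,480],proj(c,p,.058)[:2])
```

```text
5.7 [0.596  0.2359 0.2653] [-0.8358 -3.0284  0.0003] [ 0.1148  0.6004 -0.978   1.3848  0.4945  1.4127  0.1762]
[[-0.8585  0.5129 -0.0001]
 [ 0.5129  0.8585 -0.0002]
 [-0.0001 -0.0002 -1.    ]]
[[ 0.514   0.8161  0.2642  0.5249]
 [ 0.8578 -0.4892 -0.1576  0.2792]
 [ 0.0006  0.3077 -0.9515  0.4444]
 [ 0.      0.      0.      1.    ]]
lever_knob 0.66 [360.32  211.824] [0.6141 0.2756]
damper 0.58 [325.824 249.792] [0.6621 0.2089]
index_tip 0.82 [253.568 194.784] [0.546  0.1828]
211 [257.9431 194.6967] [0.5487 0.186 ]
237 [ 48.3418 219.6667] [ 0.449  -0.0364]
```

View pics/w1.png

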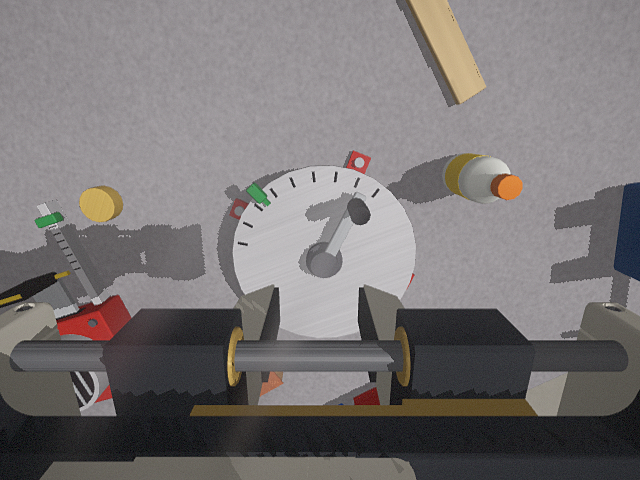

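Run:
```python
from m import *
from scipy.optimize import least_squares
c=arm.get_image("wrist")
hsv=cv2.cvtColor(c["frame"],cv2.COLOR_RGB2HSV)
m=cv2.inRange(hsv,(0,0,160),(179,40,255)); m[290:]=0
k,lab,s,_=cv2.connectedComponentsWithStats(m); i=lab[220,290]; print(s[i])
h=cv2.convexHull(np.argwhere(lab==i)[:,::-1].astype(np.float32))[:,0]; h=h[h[:,1]<275]
W=np.array([proj(c,q/[640,480],.048)[:2] for q in h])
f=least_squares(lambda p:np.hypot(*(W-p[:2]).T)-.112,[.66,.21],loss='soft_l1',f_scale=.001); P=f.x
print('centre',P,np.std(f.fun),len(W))
for n,q,z in(("knob",[359,212],.1),("hub",[324,258],.075),("green",[257.9,194.7],.058)):
    w=proj(c,np.array(q)/[640,480],z)[:2]; print(n,w,np.hypot(*(w-P)),np.arctan2(*(w-P)[::-1]))
```

```text
[  233   164   186   126 15747]
centre [0.6562 0.2091] 0.001562114304236613 23
knob [0.6138 0.2744] 0.07779037314864005 2.147093146196496
hub [0.6461 0.2138] 0.011118094305197538 2.7120938074974528
green [0.5481 0.1866] 0.11039010018124898 -2.936006107508135
```

Emit:
carry_out --claw '[4,4,4,4,4,4,4,4,0,0,0,0,0,0]' --delta_pos '[[0.22,2.12,0],[0.22,2.12,0],[0,0,4],[0,0,4],[0,0,4],[0,0,4],[0,0,2.3],[0,0,0],[0,0,0],[0,0,0],[0,0,0],[0,0,0],[0,0,0],[0,0,0]]' --angular '[[0,0,0],[0,0,0],[0,0,0],[0,0,0],[0,0,0],[0,0,0],[0,0,0],[0,0,0],[0,0,0],[0,0,0],[0,0,0],[0,0,0],[0,0,0],[0,0,0]]' --force 15

```text
clock: 7.35
position: [0.615, 0.2749, 0.0842]
ee_rot: [0.844, 3.024, 0.002]
force: [-0.5, -2.1, 7.5]
width: 0.21
gripper_force: 15.0
```

Run:
```python
from m import *
o=arm.observe(); print(o["clock"],o["position"],o["force"],o["width"]*9.18,o["gripper_force"])
P=np.array([.6562,.2091]); M=R.from_rotvec(o["ee_rot"]).as_matrix()
p=o["position"][:2]; print(np.hypot(*(p-P)),np.arctan2(*(p-P)[::-1]))
a=np.linspace(2.147,3.347,13); K=np.c_[P[0]+.078*np.cos(a),P[1]+.078*np.sin(a),0*a]
print((np.diff(K,axis=0)@M*100).round(2).tolist())
```

```text
7.35 [0.615  0.2749 0.0842] [-0.4869 -2.0758  7.5399] 1.9248212469739794 15.003589242696762
0.07762657384625031 2.130160337650508
[[0.3, -0.72, -0.0], [0.23, -0.74, -0.0], [0.15, -0.76, -0.0], [0.08, -0.78, -0.0], [-0.0, -0.78, -0.0], [-0.08, -0.78, -0.0], [-0.15, -0.76, -0.0], [-0.23, -0.74, -0.0], [-0.3, -0.72, -0.0], [-0.37, -0.68, -0.0], [-0.44, -0.64, -0.0], [-0.5, -0.6, -0.0]]
```

Emit:
carry_out --claw '[0,0,0,0,0,0,0,0,0,0,0,0,0,0,0,0,0]' --delta_pos '[[0,0,-0.3],[0.3,-0.72,0],[0.23,-0.74,0],[0.15,-0.76,0],[0.08,-0.78,0],[0,-0.78,0],[-0.08,-0.78,0],[-0.15,-0.76,0],[-0.23,-0.74,0],[-0.3,-0.72,0],[-0.37,-0.68,0],[-0.44,-0.64,0],[-0.5,-0.6,0],[0,0,0],[0,0,0],[0,0,0],[0,0,0]]' --angular '[[0,0,0],[0,0,0],[0,0,0],[0,0,0],[0,0,0],[0,0,0],[0,0,0],[0,0,0],[0,0,0],[0,0,0],[0,0,0],[0,0,0],[0,0,0],[0,0,0],[0,0,0],[0,0,0],[0,0,0]]'

```text
clock: 9.05
position: [0.5807, 0.192, 0.0862]
ee_rot: [0.846, 3.024, -0.003]
force: [-3.4, -1.9, 7.0]
width: 0.207
gripper_force: 15.0
```

Run:
```python
from m import *
o=arm.observe(); print(o["clock"],o["position"],o["force"],o["width"]*9.18,o["gripper_force"],o["ee_rot"])
P=np.array([.6562,.2091]); p=o["position"][:2]; print(np.hypot(*(p-P)),np.arctan2(*(p-P)[::-1])+2*np.pi)
```

```text
9.05 [0.5807 0.192  0.0862] [-3.3702 -1.8589  6.9682] 1.900337898109091 15.00584676861763 [ 0.8457  3.0244 -0.0028]
0.07742102476806852 3.3639352109057867
```

Emit:
carry_out --claw '[4,4,4,4,4,4,4,4,4,4,4]' --delta_pos '[[0,0,0],[0,0,0],[0,0,0],[0,0,0],[0,0,-3],[0,0,-4],[0,0,-4],[0,0,-4],[0,0,-3],[0,0,0],[0,0,0]]' --angular '[[0,0,0],[0,0,0],[0,0,0],[0,0,0],[0,0,0],[0,0,0],[0,0,0],[0,0,0],[0,0,0],[0,0,0],[0,0,0]]'

```text
clock: 10.15
position: [0.5805, 0.1935, 0.2657]
ee_rot: [0.844, 3.025, 0.0]
force: [0.3, 1.0, -0.9]
width: 0.436
gripper_force: 0.0
```

Run:
```python
from m import *
c=arm.get_image("wrist"); save(c,'w2.png'); P=np.array([.6562,.2091])
for l,z in dict(lever_knob=.1,damper=0,index_tip=.062,air_index=.048).items():
    for d in arm.place_of(l,c)[:1]:
        w=proj(c,d["centre"],z)[:2]; print(l,d["conf"],np.array(d["centre"])*[640,480],w,np.hypot(*(w-P)),np.arctan2(*(w-P)[::-1])%6.2832)
for a,p in blobs(c,(45,120,50),(80,255,255),30):
    w=proj(c,p,.058)[:2]; print(a,p*[640,480],w,np.hypot(*(w-P)),np.arctan2(*(w-P)[::-1])%6.2832)
o=arm.observe(); print(o["clock"],o["position"],o["force"])
```

```text
lever_knob 0.73 [319.808 213.312] [0.579  0.1971] 0.07814783253242329 3.296251456609567
damper 0.73 [322.368 214.992] [0.6029 0.1871] 0.05766902947153099 3.532258575945533
223 [296.2915 186.2735] [0.5475 0.1857] 0.11121323485244702 3.353330332104591
229 [ 83.1485 214.0917] [ 0.4479 -0.0394] 0.32423427621979234 4.014917668926084
10.4 [0.5799 0.193  0.2641] [-0.0063  1.169  -0.3162]
```

View pics/w2.png

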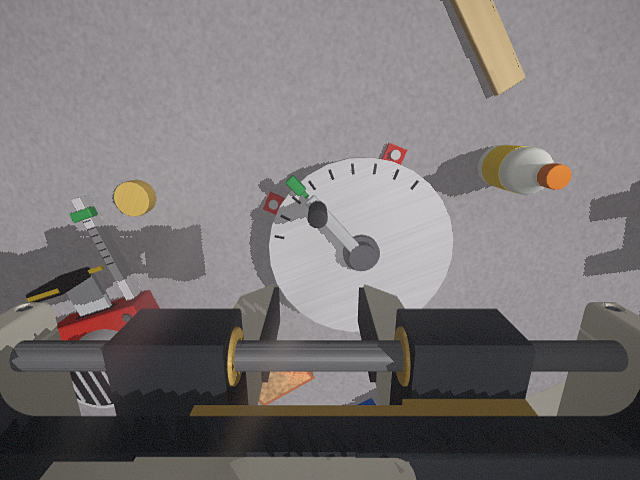

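Run:
```python
from m import *
P=np.array([.6562,.2091]); ims=[]
c=arm.get_image("wrist")
for n in("wrist","scene"):
    c=arm.get_image(n)
    g=[]
    for l,z in dict(lever_knob=.1,index_tip=.062).items():
        for d in arm.place_of(l,c)[:1]:
            w=proj(c,d["centre"],z)[:2]; print(n,l,d["conf"],np.array(d["centre"])*[640,480],w,np.hypot(*(w-P)),np.arctan2(*(w-P)[::-1])%6.2832)
    F=c["frame"].copy()[:,:,::-1].copy()
    # overlay predicted lever edges for angles 3.27,3.35
    u,v=pix(c,[P[0]-.05,P[1],.06]).astype(int); S=4; x0,y0=u-75,v-60
    Fz=cv2.resize(F[y0:y0+150,x0:x0+190],None,fx=4,fy=4,interpolation=cv2.INTER_CUBIC)
    for a,col in((3.27,(255,0,0)),(3.35,(0,0,255))):
        d=np.array([np.cos(a),np.sin(a)]); 
        q=[tuple(((pix(c,[*(P+d*r),.069])-[x0,y0])*4).astype(int)) for r in(0,.092)]
        cv2.line(Fz,q[0],q[1],col,1)
    for d in (3.27,3.35):
        k=P+.078*np.array([np.cos(d),np.sin(d)]); e=[tuple(((pix(c,[*k,z])-[x0,y0])*4).astype(int)) for z in(.069,.117)]; cv2.line(Fz,e[0],e[1],(0,255,0) if d<3.3 else (0,255,255),1)
    ims.append(Fz[:,:])
    
cv2.imwrite('pics/z.png',cv2.resize(np.hstack(ims),(800,316)))
```

```text
wrist lever_knob 0.82 [323.968 217.584] [0.5838 0.1982] 0.07326080012443026 3.291579271428065
wrist index_tip 0.59 [294.976 187.008] [0.5458 0.1843] 0.11311470590791246 3.36225353107372
scene lever_knob 0.64 [376.896 192.816] [0.585  0.1996] 0.07186423034106335 3.27480901998667
scene index_tip 0.75 [436.608 191.616] [0.6836 0.3408] 0.13452064054965027 1.3657139327582728
```

View pics/z.png

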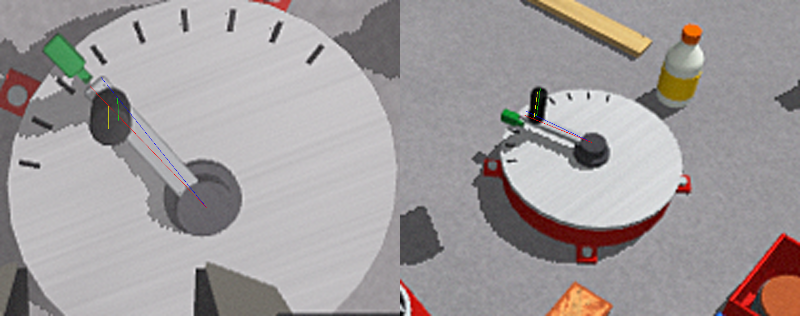

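Run:
```python
from m import *
from scipy.optimize import least_squares
P=np.array([.6562,.2091]); c=arm.get_image("wrist"); F=c["frame"].max(2)
roi=np.zeros_like(F); roi[190:232,300:340]=1
for t in(60,80):
    m=((F<t)&(roi>0)).astype(np.uint8); n,lab,s,ce=cv2.connectedComponentsWithStats(m); i=1+np.argmax(s[1:,4]); print(t,s[i],ce[i])
def sil(a):
    k=P+.078*np.array([np.cos(a),np.sin(a)]); t=np.linspace(0,6.28,24)
    pts=np.array([pix(c,[k[0]+.01*np.cos(u),k[1]+.01*np.sin(u),z]) for u in t for z in(.069,.117)],np.float32)
    h=cv2.convexHull(pts); mm=cv2.moments(h); return np.array([mm["m10"],mm["m01"]])/mm["m00"],cv2.boundingRect(h)
for a in(3.27,3.31,3.35,3.39): print(a,sil(a))
```

```text
60 [308 202  17  14  95] [314.7474 206.8947]
80 [308 202  19  27 400] [316.775  214.6825]
3.27 (array([321.6416, 212.2086]), (311, 197, 22, 30))
3.31 (array([319.2966, 214.0959]), (309, 199, 21, 30))
3.35 (array([317.0397, 216.0655]), (306, 201, 22, 30))
3.39 (array([314.8744, 218.1134]), (304, 203, 21, 30))
```

Emit:
carry_out --claw '[5,5,5,5,5,5,5,5,5,5,5,5,5,5,5,5,5,5,5]' --delta_pos '[[0,0,0],[0,0,0],[0,0,0],[0,0,0],[0,0,0],[0,0,0],[0,0,0],[0,0,0],[0,0,0],[-4.6,-0.5,0],[-4.6,-0.5,0],[-4.6,-0.5,0],[-4.6,-0.5,0],[-4.6,-0.5,0],[-4.6,-0.5,0],[-4.6,-0.5,0],[-4.6,-0.5,0],[0,0,0],[0,0,0]]' --angular '[[0,0,0.137],[0,0,0.137],[0,0,0.137],[0,0,0.137],[0,0,0.137],[0,0,0.137],[0,0,0.137],[0,0,0.137],[0,0,0.137],[0,0,0],[0,0,0],[0,0,0],[0,0,0],[0,0,0],[0,0,0],[0,0,0],[0,0,0],[0,0,0],[0,0,0]]'

```text
clock: 12.7
position: [0.4655, -0.1595, 0.2655]
ee_rot: [2.441, 1.978, 0.0]
force: [0.6, 1.1, 0.8]
width: 0.547
gripper_force: 0.0
```

Run:
```python
from m import *
o=arm.observe(); print(o["clock"],o["position"],o["joints"]); print(R.from_rotvec(o["ee_rot"]).as_matrix())
c=arm.get_image("wrist"); save(c,'w3.png')
for l,z in dict(slide_handle=.085,gate=0,slide_pointer=.032,gate_clip=.022).items():
    for d in arm.place_of(l,c)[:1]: print(l,d["conf"],np.array(d["centre"])*[640,480],proj(c,d["centre"],z)[:2])
for a,p in blobs(c,(45,120,50),(80,255,255),30): print('green',a,p*[640,480],proj(c,p,.036)[:2])
for a,p in blobs(c,(22,150,100),(35,255,255),30): print('yellow',a,p*[640,480],proj(c,p,.085)[:2],proj(c,p,.032)[:2])
```

```text
12.7 [ 0.4655 -0.1595  0.2655] [ 0.7697  0.2386 -0.6641  1.7548  0.1569  1.2016 -0.1464]
[[ 0.2075  0.9782  0.0001]
 [ 0.9782 -0.2075 -0.    ]
 [-0.      0.0001 -1.    ]]
slide_handle 0.89 [341.824 178.176] [ 0.4976 -0.1274]
gate 0.81 [434.304 168.912] [ 0.6173 -0.1523]
slide_pointer 0.58 [342.976 140.112] [ 0.5091 -0.0927]
gate_clip 0.72 [282.112 126.096] [ 0.4437 -0.0632]
green 216 [280.5741 123.25  ] [ 0.4441 -0.0603]
yellow 72 [341.1389 144.0556] [ 0.5033 -0.0941] [ 0.5062 -0.0966]
yellow 195 [343.3231 176.2769] [ 0.4995 -0.1258] [ 0.5018 -0.133 ]
```

View pics/w3.png

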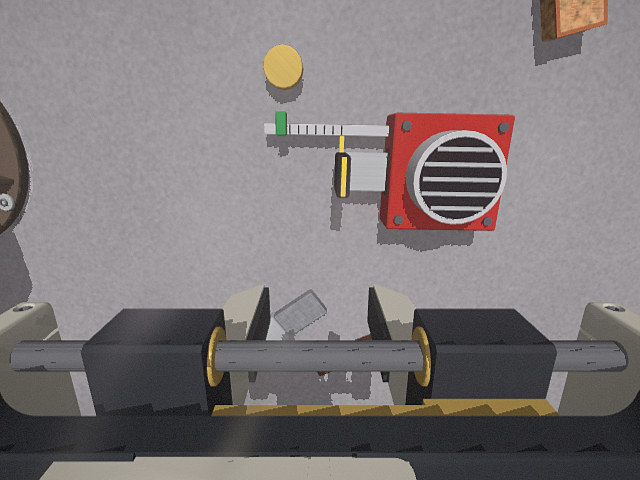

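Emit:
carry_out --claw '[5,5,5,5,5,5,5,5,0,0,0,0,0,0]' --delta_pos '[[2,1.3,0],[2,1.3,0],[0,0,4.3],[0,0,4.3],[0,0,4.3],[0,0,4.3],[0,0,4.3],[0,0,0],[0,0,0],[0,0,0],[0,0,0],[0,0,0],[0,0,0],[0,0,0]]' --angular '[[0,0,0],[0,0,0],[0,0,0],[0,0,0],[0,0,0],[0,0,0],[0,0,0],[0,0,0],[0,0,0],[0,0,0],[0,0,0],[0,0,0],[0,0,0],[0,0,0]]' --force 30

```text
clock: 14.35
position: [0.4991, -0.1248, 0.0513]
ee_rot: [2.439, 1.98, -0.001]
force: [-4.1, 0.6, 9.0]
width: 0.147
gripper_force: 30.0
```

Run:
```python
from m import *
o=arm.observe(); print(o["clock"],o["position"],o["force"],o["width"]*9.18,o["gripper_force"])
```

```text
14.35 [ 0.4991 -0.1248  0.0513] [-4.1127  0.6001  8.9821] 1.3476962533768375 29.991779923439026
```

Emit:
carry_out --claw '[0,0,0,0,0,0,0,0,0,0,0,0,0,0]' --delta_pos '[[0,-0.68,0],[0,-0.68,0],[0,-0.68,0],[0,-0.68,0],[0,-0.68,0],[0,-0.68,0],[0,-0.68,0],[0,-0.68,0],[0,-0.68,0],[0,-0.68,0],[0,0,0],[0,0,0],[0,0,0],[0,0,0]]' --angular '[[0,0,0],[0,0,0],[0,0,0],[0,0,0],[0,0,0],[0,0,0],[0,0,0],[0,0,0],[0,0,0],[0,0,0],[0,0,0],[0,0,0],[0,0,0],[0,0,0]]'

```text
clock: 15.75
position: [0.4355, -0.1101, 0.0513]
ee_rot: [2.436, 1.98, 0.007]
force: [7.4, 1.9, -2.3]
width: 0.152
gripper_force: 30.0
```

Run:
```python
from m import *
o=arm.observe(); print(o["clock"],o["position"],o["force"],o["width"]*9.18,o["gripper_force"])
u=np.array([.976,-.216]); print('pulled',(o["position"][:2]-[.4991,-.1248])@u)
for n in("wrist","top","scene"):
    c=arm.get_image(n); save(c,f'h_{n}.png'); 
    for a,p in blobs(c,(45,120,50),(80,255,255),8):
        if a<700: print(n,'green',a,p*[640,480],proj(c,p,.034)[:2])
    for a,p in blobs(c,(22,150,100),(35,255,255),5):
        if a<700: print(n,'yellow',a,p*[640,480],proj(c,p,.032)[:2])
x,y=pix(c,[.44,-.07,.03]).astype(int)
a=cv2.imread('pics/h_wrist.png'); b=cv2.imread('pics/h_scene.png')[y-60:y+60,x-80:x+80]
cv2.imwrite('pics/h.png',np.hstack([cv2.resize(a,(400,300)),cv2.resize(b,(400,300))]))
```

```text
15.75 [ 0.4355 -0.1101  0.0513] [ 7.4078  1.8956 -2.2593] 1.398448629913455 30.011252760887146
pulled -0.06519868432979962
wrist yellow 222 [318.8694 228.7748] [ 0.4425 -0.082 ]
wrist yellow 614 [318.6221 311.1466] [ 0.4311 -0.1357]
top green 51 [246.1373 252.7451] [0.5484 0.1877]
top green 52 [355.2692 298.25  ] [ 0.4403 -0.0608]
top yellow 16 [364.25   298.3125] [ 0.4399 -0.0813]
scene green 52 [361.3846 200.5   ] [0.5376 0.2033]
scene yellow 186 [440.0108 185.7419] [0.6672 0.3949]
scene yellow 146 [289.2945 232.8082] [ 0.467  -0.0066]
scene yellow 8 [244.5 240. ] [ 0.3979 -0.0987]
```

View pics/h.png

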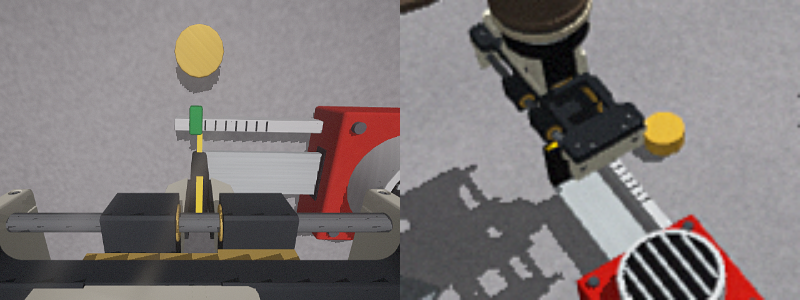

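Emit:
carry_out --claw '[0,0,0,0]' --delta_pos '[[0,-0.35,0],[0,0,0],[0,0,0],[0,0,0]]' --angular '[[0,0,0],[0,0,0],[0,0,0],[0,0,0]]'

```text
clock: 16.3
position: [0.4322, -0.1094, 0.0513]
ee_rot: [2.436, 1.98, 0.007]
force: [7.4, 2.4, -2.6]
width: 0.152
gripper_force: 30.0
```

Run:
```python
from m import *
o=arm.observe(); print(o["clock"],o["position"],o["force"],o["gripper_force"])
u=np.array([.976,-.216]); print('pulled',(o["position"][:2]-[.4991,-.1248])@u)
for n in("wrist","top"):
    c=arm.get_image(n); save(c,f'i_{n}.png')
    G=[proj(c,p,.035)[:2] for a,p in blobs(c,(45,120,50),(80,255,255),8)]; G=min(G,key=lambda g:np.hypot(*(g-[.443,-.061])))
    Y=[proj(c,p,.032)[:2] for a,p in blobs(c,(22,150,100),(35,255,255),5)]; Y=min(Y,key=lambda g:np.hypot(*(g-[.438,-.082])))
    print(n,G,Y,(Y-G)@u)
cv2.imwrite('pics/i.png',cv2.resize(cv2.imread('pics/i_wrist.png')[140:360,180:500],(800,550)))
```

```text
16.3 [ 0.4322 -0.1094  0.0513] [ 7.3524  2.374  -2.6236] 30.011772215366364
pulled -0.06862817007017877
wrist [ 0.4438 -0.0594] [ 0.4391 -0.0814] 0.0001841805799765641
top [ 0.4403 -0.0612] [ 0.4361 -0.0818] 0.00038253779853879635
```

View pics/i.png

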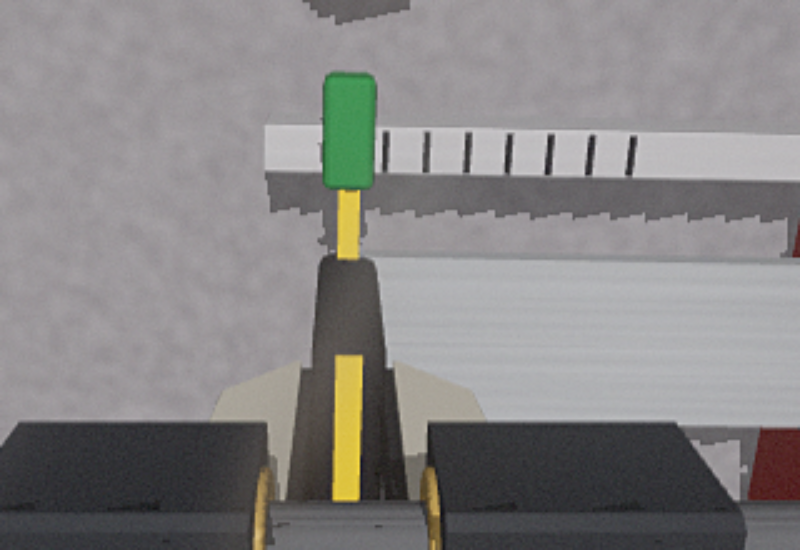

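The yellow pointer tab (crop column 348) sits centred on the green clip (column 350). I'll hold it there for more than two seconds.

Emit:
carry_out --claw '[0,0,0,0,0,0,0,0,0,0,0,0,0,0,0,0,0,0,0,0]' --delta_pos '[[0,0,0],[0,0,0],[0,0,0],[0,0,0],[0,0,0],[0,0,0],[0,0,0],[0,0,0],[0,0,0],[0,0,0],[0,0,0],[0,0,0],[0,0,0],[0,0,0],[0,0,0],[0,0,0],[0,0,0],[0,0,0],[0,0,0],[0,0,0]]' --angular '[[0,0,0],[0,0,0],[0,0,0],[0,0,0],[0,0,0],[0,0,0],[0,0,0],[0,0,0],[0,0,0],[0,0,0],[0,0,0],[0,0,0],[0,0,0],[0,0,0],[0,0,0],[0,0,0],[0,0,0],[0,0,0],[0,0,0],[0,0,0]]'

```text
clock: 18.4
position: [0.4322, -0.1094, 0.0513]
ee_rot: [2.436, 1.98, 0.007]
force: [8.2, 2.2, -1.9]
width: 0.148
gripper_force: 30.0
```

Emit:
carry_out --claw '[0,0,0,0,0,0,0,0,0,0]' --delta_pos '[[0,0,0],[0,0,0],[0,0,0],[0,0,0],[0,0,0],[0,0,0],[0,0,0],[0,0,0],[0,0,0],[0,0,0]]' --angular '[[0,0,0],[0,0,0],[0,0,0],[0,0,0],[0,0,0],[0,0,0],[0,0,0],[0,0,0],[0,0,0],[0,0,0]]'

```text
clock: 19.4
position: [0.4322, -0.1094, 0.0513]
ee_rot: [2.436, 1.98, 0.007]
force: [8.0, 2.0, -2.6]
width: 0.148
gripper_force: 30.0
```

Run:
```python
from m import *
o=arm.observe(); print(o["clock"],o["position"],o["gripper_force"]); print(arm.sign_off())
```

```text
19.4 [ 0.4322 -0.1094  0.0513] 30.01175969839096
the job is handed in; nothing more can be done
None
```

The job is handed in at 19.4 s: the lever was set at the green pointer (about 0.01–0.05 rad off by camera, limit 0.08), and the purge slide was held for over 3 s with its pointer within about 0.5 mm of the clip's middle; sign-off returned no verdict.

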